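# Hold a lens barrel pressed in a sprung V-block

## Task

Take the longer of the two black lens barrels from its rest and lay it in the groove of the sprung V-block, centred lengthwise, with its wide rim towards the upright aperture plate. Press it down onto both faces of the groove until the block is fully down on its stop, without forcing it, and finish while still holding it pressed there, without letting up. Leave the shorter barrel and the other things on the bench where they are.

Things in the scene. Friction and masses are not known exactly. Their poses are not given: they have to be found in the camera images.
- long_barrel: The longer lens barrel: black cylinder 50 mm in diameter, 110 mm long, 0.15 to 0.29 kg; the last 12 mm at one end is a wider rim, 58 mm in diameter. Origin on its axis at mid-length; x along the axis towards the rim. Starts lying level on its rest, axis 36 mm above the table, rim pointing away from the robot within 30 degrees; the rest is narrower than the barrel.
- long_barrel_rim (a point): Centre of the rim of the longer barrel, on its axis, 49 mm from the barrel's origin.
- short_barrel: The shorter lens barrel, not wanted: same black, same diameters, 70 mm long overall (rim 10 mm). Lies on the other, identical rest. Origin on its axis at mid-length, x towards its rim.
- rest_long: Grey plastic rest under the longer barrel, fixed to the table: plate 70 x 40 x 6 mm with two low sloping pads 40 mm long, up to 18 mm high. Origin on the table under its centre, x along the barrel. Which of the two places it takes varies.
- rest_short: The identical rest under the shorter barrel, fixed.
- fixture: Fixed press fixture: dark steel base plate 170 x 84 x 15 mm carrying the sprung V-block and, at its +x end, an upright aluminium aperture plate (6 mm thick, 84 mm wide, its top 112 mm above the table, square window 36 mm) whose near face is 80 mm from the origin. Origin on the table under the middle of the V-block; x runs along the groove towards the aperture plate, z up.
- seat (a point): Point in the middle of the V-block's length where the axis of a seated 50 mm barrel lies; it moves with the block: 90 mm above the table with the block up, 78 mm with it fully down. x along the groove towards the aperture plate, z up. The block is narrower than the barrel: fingers gripping the barrel across its diameter pass down outside the block.
- carriage (a joint): How far the V-block has sunk on its spring, in m: 0 up, 0.012 fully down on its stop. It stays up under the barrel's weight; fully down takes about 9 to 10 N of push on the barrel beyond its weight (7.2 N spring preload plus 0.6 N per mm, less the weight of block and barrel).
- cheek_left: Left (+y of the fixture) sloping face of the V-block's groove: 90 degree V, bottom line 35 mm and upper edges 17 mm below point seat; block aluminium, 60 mm long, 43 mm wide, underside 43 mm below seat. Origin on the table under the block when up. Force on a face: about 8 N when pressed home, must stay below 40 N.
- cheek_right: Right (-y of the fixture) sloping face of the V-groove, likewise. A grip that pushes the barrel sideways unloads one of the faces; a barrel laid in the groove and released stays there, centred, and a push straight down on its top, near the middle of its length, loads both faces alike.
- flask: Bystander: pink drinks flask, 64 mm in diameter, 190 mm tall, standing. Origin at the centre of its underside.
- jar: Bystander: small clear jar with a white cap, 48 mm in diameter, 65 mm tall, standing. Origin at the centre of its underside.
- screwdriver: Bystander: screwdriver lying on the bench beyond the work. Origin under it, x along it.
Mind the look-alikes: they are no part of the job. What is shaped like the long_barrel but turquoise or yellow is not meant.

How it is judged:
By the outcome, as a careful person would: the job done as asked, in the order asked, and still so for the second after the job is handed in, while the arm keeps its last pose, push and grip.
It also fails if it takes over 40 s, if anything falls off the work surface, if the arm or the gripper's body presses on something with over 40 N, if the wrist force passes 120 N, or if a joint passes its speed limit or range.

## Robot

A 6-joint arm with a two-finger parallel gripper is mounted at the origin on the work surface. World frame = base frame: x ahead of the robot, y to its left, z up, the work surface at z = 0. Lengths are in mm, angles in degrees, forces in N, time in s.
With the tool pointing down it reaches from about 300 to 850 mm from the base axis. Payload 4.2 kg.
Tool frame: the origin (TCP) lies midway between the tips of the shut fingers; the grasp point (between the pads) lies 19 mm behind it; z points along the fingers, y is the direction in which the jaws open and shut (so a half turn about z gives the same grasp; the last joint's range is limited). The gripper opens to 91 mm and grips with 3 to 60 N. Pads are 32 mm wide; open, the fingers measure 118 mm over their backs; the gripper's body (76 mm by 178 mm) begins 60 mm behind the grasp point.
Start: joints at [69.786, 18.312, 89.639, -0, 72.044, -1.146], TCP at [187.85, 543.466, 213.976] pointing down, gripper open.
Joint ranges: [-177.97, 177.97], [-48.28, 115.42], [12.27, 149.76], [-77.06, 257.06], [2.81, 150.46], [-146.56, 146.56]. Speed limits (degrees/s): [147.25, 147.25, 180, 180, 180, 180].

## Interface

Orientations are given as [roll, pitch, yaw] about the fixed x, y, z axes, in that order (R = Rz(yaw) Ry(pitch) Rx(roll)).
In Python, from workcell import env gives the robot as it stands.
- The arm moves only by the shell command python3 -m jog 'ROWS' [FORCE]. ROWS is JSON, a list of rows, each an object of numbers: "dx", "dy", "dz": the shift along the world's x, y, z in m; "wx", "wy", "wz": the turn, a rotation vector about the world's x, y, z in rad; "grip": the gripper's target within -1 to 1 (shut at 1, half-way at 0, fully open at -1). In form: [{"dx": .., "dy": .., "dz": .., "wx": .., "wy": .., "wz": .., "grip": ..}, ...]. A call has 1 to 10 rows; each row shifts and turns the commanded pose from where the row before left it; what a row does not reach is not made up. A row lasts 1/10 s, in which the tool goes at most 50 mm and 8.59 degrees, less where a joint would pass 70% of its speed; a pose out of reach is approached as far as the arm can. A call with a gripper value outside its range is refused whole. The fingers move at their own pace and stop on an object; FORCE is the grip in N (left out, the last holds). Time passes only in rows, so rows that do not move let the fingers close. It gives the time, the measured TCP pose, the force and the opening at its end, in the units of the state.
- env.state(): the state, without advancing time (a new reading comes with each control period).
- env.grab_frame(name): name is "side" or "top"; returns the picture (480x640x3 uint8, red, green, blue); there is no depth.
- env.get_calibration(name): a dict with "fx", "fy", "cx", "cy" (pixels), "k1" (the pictures are not rectified: a ray, as slopes to the right and down, at radius r is drawn at 1 + k1 r^2 times it, then the intrinsics apply), "R" (3x3) and "t" (3): a world point X has camera coordinates R X + t. Camera axes: x right, y down, z forward; pixel columns grow to the right and rows downward; lengths in mm; the calibration is good to about 2 mm. A picture is of the moment at which its call begins. get_calibration takes no time and is no camera call.
- env.job_done(): hands the job in, once; it reports no verdict.
The state is a dict: "time_s": time; "qpos": joint angles; "qvel": joint speeds; "effort": joint torques, N m; "ee_pos": TCP position; "ee_rot": TCP orientation; "force": force on the tool from outside, world axes, zero at the start; "torque": the same for the moment, N m; "gripper_width": finger opening in mm.
Only numpy, scipy, OpenCV 4.12 (cv2) and the standard library are available. Lean on these libraries where they do the work, as an engineer would, in place of code of your own. Each camera call takes 0.05 s, during which the arm holds its last target. There are 200 camera calls.

## Working session

There is one attempt and no reset: what is moved stays moved. The work goes in short steps, Python scripts to look and compute and a shell command to move; the robot and the scene stay as the last step left them, time stands still between calls to the robot, and variables do not carry over. Pictures are saved under pics/ and viewed, about 8 in all and at most 12, crops included, and the job is handed in when it is done.

```bash
ls; mkdir -p pics; python3 - <<'E'
from workcell import env
import cv2,numpy as np
s=env.state();print(s)
for n in("top","side"):
    im=env.grab_frame(n);cv2.imwrite(f"pics/{n}0.png",im[:,:,::-1]);c=env.get_calibration(n);print(n,c)
E
```

```text
pics
{'time_s': 0.0, 'qpos': array([ 6.97870567e+01,  1.83500862e+01,  8.97053181e+01, -8.59370650e-04,
        7.20419170e+01, -1.14804414e+00]), 'qvel': array([ 0.00629659,  0.09281316,  0.0393023 , -0.14671396, -0.05363804,
       -0.05876793]), 'effort': array([ 1.50058571e-03, -4.12455010e+01, -2.31970900e+01,  7.27571966e-02,
        4.56785469e-02, -1.65909582e-04]), 'ee_pos': array([187.67276527, 542.99452858, 213.14322085]), 'ee_rot': array([-1.79902682e+02, -1.13302132e-03,  1.60935366e+02]), 'force': array([-0.92998776, -0.44684261, -0.42326038]), 'torque': array([ 0.00421259, -0.00641645, -0.01377186]), 'gripper_width': 91.17892790253711}
top {'fx': 468.08513938138543, 'fy': 468.08513938138543, 'cx': 314.60670210788646, 'cy': 247.96838973502486, 'k1': -0.11115735630319666, 'R': array([[-0.02210007, -0.9996306 , -0.01581942],
       [-0.98694416,  0.02433919, -0.15921318],
       [ 0.1595394 ,  0.01209426, -0.98711747]]), 't': array([ 70.50190077, 574.11991569, 994.43704154])}
side {'fx': 514.7707058118958, 'fy': 514.7707058118958, 'cx': 313.91520788801597, 'cy': 248.04319612868906, 'k1': -0.05269334400033019, 'R': array([[ 0.98116837, -0.19179826,  0.02284848],
       [-0.09755017, -0.59414437, -0.79842121],
       [ 0.16671109,  0.78115677, -0.60166562]]), 't': array([-553.16718765,  166.26996084, 1066.29982768])}
```

View pics/top0.png

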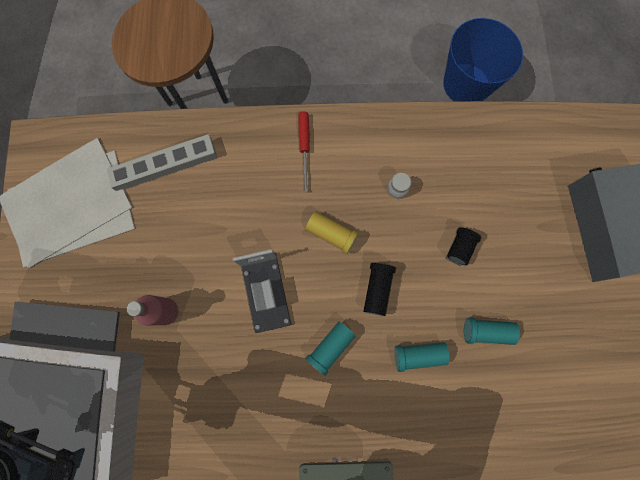

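View pics/side0.png

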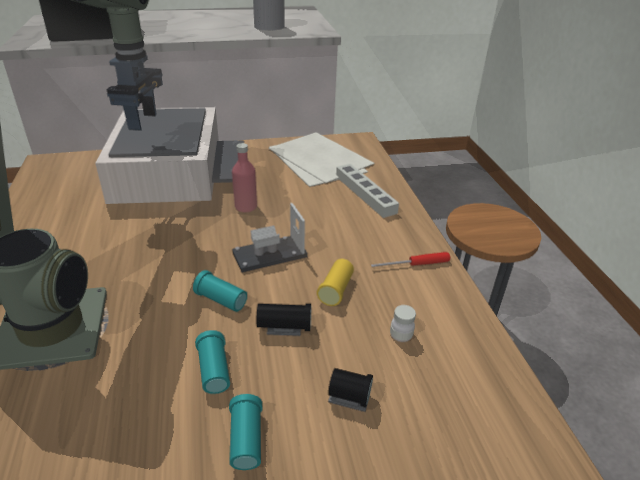

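Top view candidates: the black long barrel is at (380,289) with its rim up at (381,267), and the black short barrel at (463,246). The turquoise ones at (332,348), (424,356) and (492,331) and the yellow one at (331,231) are look-alikes. I choose (380,289). The fixture is at (266,290) with its aperture plate at (255,257), the flask at (155,310) and the jar at (400,185).

```bash
cat > h.py <<'E'
import numpy as np,cv2
from workcell import env
def ray(n,px):
    c=env.get_calibration(n);px=np.asarray(px,float)
    d=np.array([(px[0]-c['cx'])/c['fx'],(px[1]-c['cy'])/c['fy']]);s=d.copy()
    for _ in range(20): s=d/(1+c['k1']*(s@s))
    R=np.array(c['R']);return -R.T@np.array(c['t']),R.T@np.array([*s,1])
def onz(n,px,z):
    o,d=ray(n,px);return o+d*(z-o[2])/d[2]
def proj(n,X):
    c=env.get_calibration(n);p=np.array(c['R'])@X+c['t'];s=p[:2]/p[2];s=s*(1+c['k1']*(s@s))
    return s*[c['fx'],c['fy']]+[c['cx'],c['cy']]
def tri(a,b):
    (o1,d1),(o2,d2)=ray('top',a),ray('side',b)
    u=np.linalg.lstsq(np.c_[d1,-d2],o2-o1,rcond=None)[0]
    p,q=o1+u[0]*d1,o2+u[1]*d2
    return (p+q)/2,np.linalg.norm(p-q)
E
python3 - <<'E'
from h import *
def black(n,lo,hi):
    im=cv2.imread(f'pics/{n}0.png');m=(im.max(2)<38).astype(np.uint8)
    m[:lo[1]]=0;m[hi[1]:]=0;m[:,:lo[0]]=0;m[:,hi[0]:]=0
    cs=cv2.findContours(m,0,2)[0];return max(cs,key=cv2.contourArea)
for lo,hi in(((350,250),(410,325)),((440,220),(490,275))):
    c=black('top',lo,hi);pts=np.array([onz('top',p,36)[:2] for p in c[:,0]],np.float32)
    r=cv2.minAreaRect(pts);print('z36 rect',r);print(cv2.boxPoints(r).round(1).tolist())
def crop(n,x0,y0,x1,y1,k):
    im=cv2.imread(f'pics/{n}0.png')[y0:y1,x0:x1];return cv2.resize(im,None,fx=k,fy=k,interpolation=2)
a=crop('top',225,240,405,340,4);cv2.imwrite('pics/c1.png',a)
b=crop('side',220,195,320,345,4);cv2.imwrite('pics/c2.png',b)
E
```

```text
z36 rect ((483.4817810058594, -82.03216552734375), (56.03529357910156, 111.69230651855469), 76.64887237548828)
[[422.70001220703125, -96.4000015258789], [531.2999877929688, -122.19999694824219], [544.2999877929688, -67.69999694824219], [435.6000061035156, -41.900001525878906]]
z36 rect ((575.0674438476562, -281.18682861328125), (55.364845275878906, 79.71600341796875), 64.58159637451172)
[[527.2000122070312, -289.1000061035156], [599.2000122070312, -323.29998779296875], [622.9000244140625, -273.29998779296875], [550.9000244140625, -239.10000610351562]]
```

View pics/c1.png

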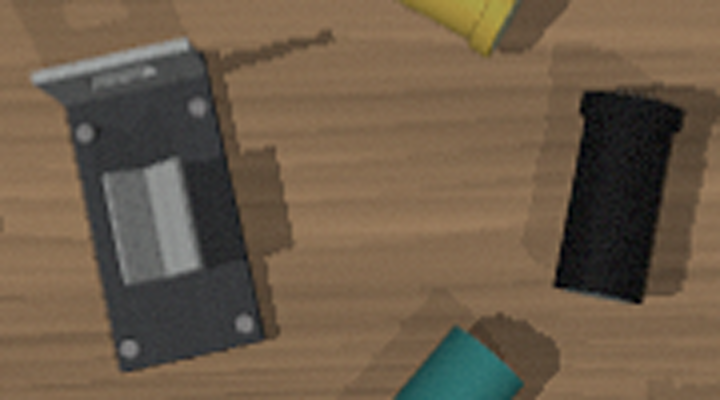

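View pics/c2.png

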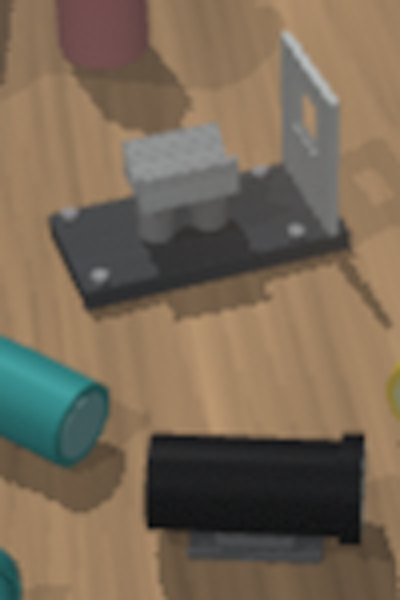

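Crop c1 shows the long black barrel with its rim at the top, and c2 confirms it is on its grey rest. The fixture's V-block corners in c1 are (103,175), (180,157), (200,268) and (125,285).

```bash
python3 - <<'E'
from h import *
f=lambda p,n:np.array(p)/4+((225,240) if n=='top' else (220,195))-0.375
T=[(103,175),(180,157),(200,268),(125,285)]
B=np.array([onz('top',f(p,'top'),73) for p in T]);print('block corners',B.round(1)[:,:2].tolist(),'mean',B.mean(0).round(1),
 'sides',[np.linalg.norm(B[i]-B[i-1]).round(1) for i in range(4)])
for a,b in((3,0),(2,1)): d=B[b]-B[a];print('ang',np.degrees(np.arctan2(d[1],d[0])))
d=B[0]-B[1];print('cross ang-90',np.degrees(np.arctan2(d[1],d[0]))-90);d=B[3]-B[2];print(np.degrees(np.arctan2(d[1],d[0]))-90)
P=[onz('top',f(p,'top'),15)[:2] for p in((121,371),(265,340),(68,103))];print('base',np.round(P,1).tolist(),np.linalg.norm(P[1]-P[0]))
for a,b in((0,2),): d=P[b]-P[a];print('ang',np.degrees(np.arctan2(d[1],d[0])))
d=P[0]-P[1];c=np.degrees(np.arctan2(d[1],d[0]))-90;print('base ang',c)
A=[onz('top',f(p,'top'),112)[:2] for p in((32,75),(188,38))];d=A[0]-A[1];print('aperture top',np.round(A,1).tolist(),np.linalg.norm(d),np.degrees(np.arctan2(d[1],d[0]))-90)
S=[(124,150),(216,122),(238,170),(136,187)]
# side order: near-left? triangulate: top0=far(+x)left -> side(216,122); top1=far right->(238,170); top2=near right->(136,187); top3=near left->(124,145)
for t,s in zip(T,[(216,122),(238,170),(136,187),(124,145)]): print('tri',*tri(f(t,'top'),f(s,'side')))
# barrel
for n in('top',):
    im=cv2.imread('pics/top0.png');m=(im.max(2)<38).astype(np.uint8);m[:250]=0;m[325:]=0;m[:,:350]=0;m[:,410:]=0
    c=max(cv2.findContours(m,0,1)[0],key=cv2.contourArea);k=np.zeros_like(m);cv2.drawContours(k,[c],-1,1,-1)
    ys,xs=np.nonzero(k);Q=np.array([onz('top',p,36)[:2] for p in zip(xs,ys)])
    u=np.array([1,-.24]);u/=np.linalg.norm(u)
    for _ in range(5):
        v=np.array([-u[1],u[0]]);o=np.array([482,-82]);a=(Q-o)@u;b=(Q-o)@v
        g=np.arange(-45,34,5);mid=[];w=[]
        for q in g:
            s=b[(a>=q-2.5)&(a<q+2.5)];mid.append((s.max()+s.min())/2);w.append(np.ptp(s))
        k1,k0=np.polyfit(g,mid,1);u=u+k1*v;u/=np.linalg.norm(u)
    print('barrel ang',np.degrees(np.arctan2(u[1],u[0])),'lat',k0,'ends',a.min(),a.max(),'width',np.mean(w),'axis pt',o+v*k0)
    ce=b[abs(b-k0)<8];print('mid ends',a[abs(b-k0)<8].min(),a[abs(b-k0)<8].max())
print('cam',ray('top',(0,0))[0],ray('side',(0,0))[0])
for X in((482,-82,36),(537,-95,36),(428.5,-69,36)): print(proj('side',np.array(X)))
E
```

```text
block corners [[497.6, 196.6], [506.4, 154.9], [446.8, 144.8], [438.6, 185.0]] mean [472.3 170.3  73. ] sides [np.float64(60.2), np.float64(42.6), np.float64(60.5), np.float64(41.1)]
ang 11.11420606104684
ang 9.682181646554724
cross ang-90 11.934409408383189
11.580300564272932
base [[392.2, 195.7], [408.0, 114.5], [544.5, 225.5]] 82.71039305330277
ang 11.076645153323705
base ang 10.975389193882052
aperture top [[547.3, 227.9], [564.8, 146.0]] 83.77139515125474 12.093679626449656
tri [498.89759475 196.84947809  70.96161273] 2.2017126054268665
tri [507.56465395 156.04687062  62.90038137] 0.3363347591596147
tri [446.33163261 145.5778883   65.20709635] 1.5095198593288117
tri [440.57284504 185.60173958  68.1007373 ] 3.7549493003575387
barrel ang -12.65580990524634 lat -0.16679490012178524 ends -54.64970268862968 57.169207537366894 width 46.985872918558414 axis pt [481.96345628 -82.16274242]
mid ends -52.89352778766248 57.169207537366894
cam [ 409.53050308   44.47525985 1074.14893916] [ 381.20580289 -840.25546975  786.94843622]
[283.04461425 315.5225839 ]
[310.4041389  316.74020357]
[256.4864663  314.20267833]
```

Barrel centre is (482,-82) with axis at -12.8°, and its measured 110 mm length and the side-view reprojection agree. Seat is (472.4,170.2) with yaw 11.3°, and the block measures 60x42 as it should. I go up first, clear of the flask, then over.

```bash
python3 -m jog '[{"dz":0.035,"grip":-1},{"dz":0.035},{"dx":0.021,"dy":-0.044,"wz":0.05},{"dx":0.021,"dy":-0.044,"wz":0.06},{"dx":0.021,"dy":-0.044},{"dx":0.021,"dy":-0.044},{"dx":0.021,"dy":-0.044},{"dx":0.021,"dy":-0.044},{"dx":0.021,"dy":-0.044},{"dx":0.021,"dy":-0.044}]' 20
python3 -m jog '[{"dx":0.021,"dy":-0.044},{"dx":0.021,"dy":-0.044},{"dx":0.021,"dy":-0.044},{"dx":0.021,"dy":-0.044},{"dx":0.021,"dy":-0.044},{"dx":0.021,"dy":-0.044},{},{}]'
```

```text
invalid input
invalid input
```

```bash
python3 -m jog '[{"dx":0,"dy":0,"dz":0.035,"wx":0,"wy":0,"wz":0,"grip":-1},{"dx":0,"dy":0,"dz":0.035,"wx":0,"wy":0,"wz":0,"grip":-1},{"dx":0.021,"dy":-0.044,"dz":0,"wx":0,"wy":0,"wz":0.05,"grip":-1},{"dx":0.021,"dy":-0.044,"dz":0,"wx":0,"wy":0,"wz":0.06,"grip":-1},{"dx":0.021,"dy":-0.044,"dz":0,"wx":0,"wy":0,"wz":0,"grip":-1},{"dx":0.021,"dy":-0.044,"dz":0,"wx":0,"wy":0,"wz":0,"grip":-1},{"dx":0.021,"dy":-0.044,"dz":0,"wx":0,"wy":0,"wz":0,"grip":-1},{"dx":0.021,"dy":-0.044,"dz":0,"wx":0,"wy":0,"wz":0,"grip":-1}]' 20
```

```text
time_s: 0.9
ee_pos: [314.0, 277.5, 283.7]
ee_rot: [-180.0, 0.0, 167.3]
force: [1.3, -0.1, 1.0]
gripper_width: 91.2
```

```bash
python3 -m jog '[{"dx":0.021,"dy":-0.045,"dz":0,"wx":0,"wy":0,"wz":0,"grip":-1},{"dx":0.021,"dy":-0.045,"dz":0,"wx":0,"wy":0,"wz":0,"grip":-1},{"dx":0.021,"dy":-0.045,"dz":0,"wx":0,"wy":0,"wz":0,"grip":-1},{"dx":0.021,"dy":-0.045,"dz":0,"wx":0,"wy":0,"wz":0,"grip":-1},{"dx":0.021,"dy":-0.045,"dz":0,"wx":0,"wy":0,"wz":0,"grip":-1},{"dx":0.021,"dy":-0.045,"dz":0,"wx":0,"wy":0,"wz":0,"grip":-1},{"dx":0.021,"dy":-0.045,"dz":0,"wx":0,"wy":0,"wz":0,"grip":-1},{"dx":0.021,"dy":-0.045,"dz":0,"wx":0,"wy":0,"wz":0,"grip":-1},{"dx":0,"dy":0,"dz":0,"wx":0,"wy":0,"wz":0,"grip":-1}]'
```

```text
time_s: 1.8
ee_pos: [483.5, -85.4, 282.9]
ee_rot: [-179.9, -0.0, 166.9]
force: [-0.6, 0.8, 0.0]
gripper_width: 91.1
```

```bash
python3 -m jog '[{"dx":-0.0015,"dy":0.0032,"dz":-0.045,"wx":0,"wy":0,"wz":0,"grip":-1},{"dx":0,"dy":0,"dz":-0.045,"wx":0,"wy":0,"wz":0,"grip":-1},{"dx":0,"dy":0,"dz":-0.045,"wx":0,"wy":0,"wz":0,"grip":-1},{"dx":0,"dy":0,"dz":-0.045,"wx":0,"wy":0,"wz":0,"grip":-1},{"dx":0,"dy":0,"dz":-0.02,"wx":0,"wy":0,"wz":0,"grip":-1},{"dx":0,"dy":0,"dz":-0.02,"wx":0,"wy":0,"wz":0,"grip":-1},{"dx":0,"dy":0,"dz":-0.02,"wx":0,"wy":0,"wz":0,"grip":-1},{"dx":0,"dy":0,"dz":-0.015,"wx":0,"wy":0,"wz":0,"grip":-1},{"dx":0,"dy":0,"dz":-0.011,"wx":0,"wy":0,"wz":0,"grip":-1},{"dx":0,"dy":0,"dz":0,"wx":0,"wy":0,"wz":0,"grip":-1}]'
python3 - <<'E'
from h import *
a=env.grab_frame('top')[215:345,310:450,::-1];b=env.grab_frame('side')[240:390,200:370,::-1]
a=cv2.resize(a,(400,371),interpolation=2);b=cv2.resize(b,(400,353),interpolation=2)
cv2.imwrite('pics/g1.png',np.hstack([a[:353],b]));print(env.state()['force'])
E
```

```text
time_s: 2.8
ee_pos: [479.1, -76.6, 16.8]
ee_rot: [180.0, -0.2, 167.3]
force: [-0.7, -0.8, 1.8]
gripper_width: 91.2
[-0.01401158 -0.25094435  0.35651131]
```

View pics/g1.png

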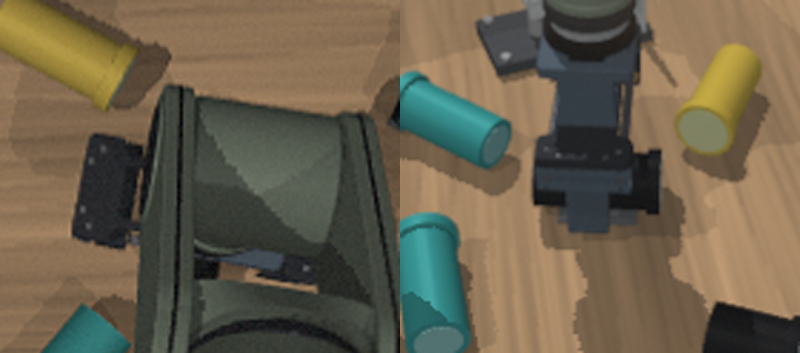

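The right panel (side view) shows the finger at (590,190) straddling the black barrel near mid-length, with the rim at (650,180). Nothing is touched.

```bash
python3 -m jog '[{"dx":0.0015,"dy":-0.003,"dz":0,"wx":0,"wy":0,"wz":0,"grip":-1},{"dx":0,"dy":0,"dz":0,"wx":0,"wy":0,"wz":0,"grip":-1},{"dx":0,"dy":0,"dz":0,"wx":0,"wy":0,"wz":0,"grip":-1}]'; python3 -c "
from workcell import env;print(env.state()['ee_pos'])"
```

```text
time_s: 3.2
ee_pos: [482.3, -80.5, 18.5]
ee_rot: [180.0, 0.1, 167.2]
force: [-0.8, -0.4, -0.1]
gripper_width: 91.6
[482.28664732 -80.54198464  18.54199105]
```

```bash
python3 -m jog '[{"dx":0,"dy":-0.001,"dz":-0.001,"wx":0,"wy":0,"wz":0,"grip":0},{"dx":0,"dy":0,"dz":0,"wx":0,"wy":0,"wz":0,"grip":1},{"dx":0,"dy":0,"dz":0,"wx":0,"wy":0,"wz":0,"grip":1},{"dx":0,"dy":0,"dz":0,"wx":0,"wy":0,"wz":0,"grip":1},{"dx":0,"dy":0,"dz":0,"wx":0,"wy":0,"wz":0,"grip":1},{"dx":0,"dy":0,"dz":0,"wx":0,"wy":0,"wz":0,"grip":1},{"dx":0,"dy":0,"dz":0,"wx":0,"wy":0,"wz":0,"grip":1},{"dx":0,"dy":0,"dz":0,"wx":0,"wy":0,"wz":0,"grip":1}]' 25
```

```text
time_s: 4.0
ee_pos: [481.6, -82.6, 17.2]
ee_rot: [-179.9, 0.0, 167.3]
force: [-2.1, -5.7, 2.8]
gripper_width: 49.3
```

```bash
python3 -m jog '[{"dx":0,"dy":0,"dz":0.02,"wx":0,"wy":0,"wz":0,"grip":1},{"dx":0,"dy":0,"dz":0.03,"wx":0,"wy":0,"wz":0,"grip":1},{"dx":0,"dy":0,"dz":0.03,"wx":0,"wy":0,"wz":0,"grip":1},{"dx":0,"dy":0,"dz":0.03,"wx":0,"wy":0,"wz":0,"grip":1},{"dx":0,"dy":0,"dz":0.03,"wx":0,"wy":0,"wz":0,"grip":1},{"dx":0,"dy":0.02,"dz":0.01,"wx":0,"wy":0,"wz":0.05,"grip":1},{"dx":-0.001,"dy":0.03,"dz":0,"wx":0,"wy":0,"wz":0.07,"grip":1},{"dx":-0.002,"dy":0.04,"dz":0,"wx":0,"wy":0,"wz":0.1,"grip":1},{"dx":-0.002,"dy":0.04,"dz":0,"wx":0,"wy":0,"wz":0.1,"grip":1},{"dx":-0.002,"dy":0.04,"dz":0,"wx":0,"wy":0,"wz":0.099,"grip":1}]'
python3 -m jog '[{"dx":-0.002,"dy":0.04,"dz":0,"wx":0,"wy":0,"wz":0,"grip":1},{"dx":0,"dy":0.03,"dz":0,"wx":0,"wy":0,"wz":0,"grip":1},{"dx":0,"dy":0.012,"dz":0,"wx":0,"wy":0,"wz":0,"grip":1},{"dx":0,"dy":0,"dz":0,"wx":0,"wy":0,"wz":0,"grip":1},{"dx":0,"dy":0,"dz":0,"wx":0,"wy":0,"wz":0,"grip":1},{"dx":0,"dy":0,"dz":0,"wx":0,"wy":0,"wz":0,"grip":1}]'
python3 - <<'E'
from h import *
s=env.state();print(s['ee_pos'],s['ee_rot'],s['force'],s['torque'])
a=env.grab_frame('top')[:,:,::-1];b=env.grab_frame('side')[:,:,::-1];cv2.imwrite('pics/top2.png',a);cv2.imwrite('pics/side2.png',b)
a=cv2.resize(a[220:350,190:330],(400,371),interpolation=2);b=cv2.resize(b[140:290,200:370],(400,353),interpolation=2)
cv2.imwrite('pics/g2.png',np.hstack([a[:353],b]))
E
```

```text
time_s: 5.0
ee_pos: [474.1, 90.0, 166.6]
ee_rot: [180.0, -0.1, -168.6]
force: [0.5, -0.7, -2.3]
gripper_width: 49.6
time_s: 5.6
ee_pos: [472.7, 169.3, 166.8]
ee_rot: [-180.0, -0.0, -168.8]
force: [-0.2, 0.5, -2.2]
gripper_width: 49.5
[472.74001102 169.29830601 166.80521238] [-1.79967494e+02 -3.95430569e-02 -1.68836791e+02] [-0.1966267   0.4962902  -2.21476857] [ 0.00865394  0.05832936 -0.03167974]
```

View pics/g2.png

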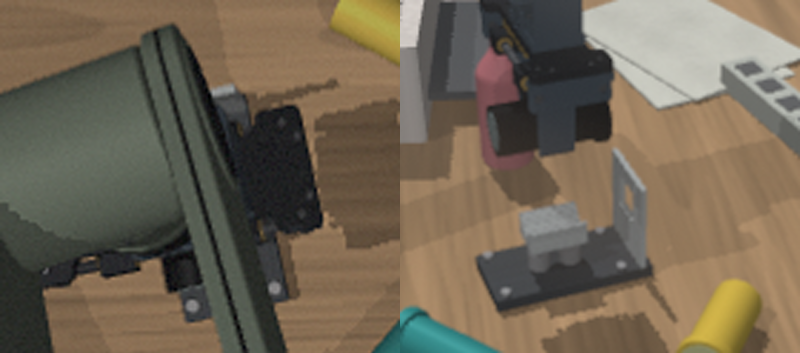

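The side view shows the barrel level in the grip above the fixture, rim at (600,110) on the aperture-plate side and tail at (492,130). I check its place along the axis by reprojection.

```bash
python3 - <<'E'
from h import *
im=cv2.imread('pics/side2.png');im0=cv2.imread('pics/side0.png')
u=np.array([np.cos(np.radians(11.2)),np.sin(np.radians(11.2)),0]);v=np.array([-u[1],u[0],0]);c=np.array([472.7,169.5,186])
def ell(a,r): return np.array([proj('side',c+u*a+r*(v*np.cos(t)+np.array([0,0,1])*np.sin(t))) for t in np.linspace(0,6.28,40)])
t=ell(-55,25);f=ell(55,29);print('expected tail minx',t[:,0].min(),'y',t[:,1].min(),t[:,1].max(),'rim maxx',f[:,0].max(),'y',f[:,1].min(),f[:,1].max())
m=(im.max(2)<40)
for y in range(182,208,3):
    x=np.nonzero(m[y,225:310])[0]+225;print(y,x.min() if len(x) else 0,x.max() if len(x) else 0)
o=im[160:215,225:300].copy();o=cv2.resize(o,None,fx=8,fy=8,interpolation=2)
for p in np.r_[t,f]: cv2.circle(o,tuple(int(k) for k in (p-[225,160]+.5)*8),1,(0,0,255),-1)
cv2.imwrite('pics/o.png',o)
E
```

```text
expected tail minx 235.44341589931537 y 184.40769427166833 206.49998985003452 rim maxx 289.216559888124 y 174.3566289412149 199.3287099828747
182 251 253
185 247 288
188 250 288
191 255 288
194 275 288
197 275 288
200 0 0
203 0 0
206 0 0
```

View pics/o.png

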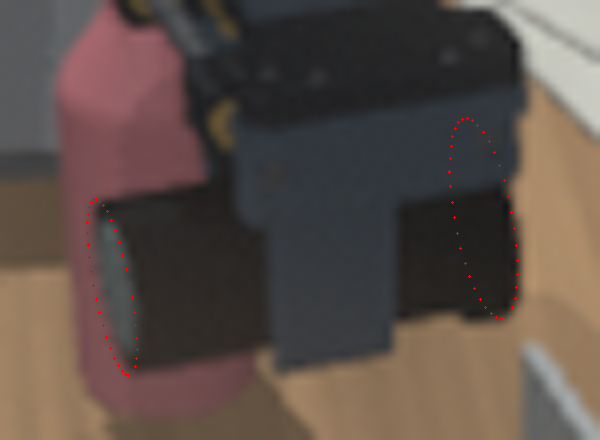

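The overlay agrees with the held barrel within about 1 mm, so it is centred and level. I lower it to just above the groove, then go by feel.

```bash
python3 -m jog '[{"dx":0,"dy":0.0005,"dz":-0.03,"wx":0,"wy":0,"wz":0,"grip":1},{"dx":0,"dy":0,"dz":-0.03,"wx":0,"wy":0,"wz":0,"grip":1},{"dx":0,"dy":0,"dz":-0.015,"wx":0,"wy":0,"wz":0,"grip":1},{"dx":0,"dy":0,"dz":-0.01,"wx":0,"wy":0,"wz":0,"grip":1},{"dx":0,"dy":0,"dz":-0.004,"wx":0,"wy":0,"wz":0,"grip":1},{"dx":0,"dy":0,"dz":0,"wx":0,"wy":0,"wz":0,"grip":1},{"dx":0,"dy":0,"dz":0,"wx":0,"wy":0,"wz":0,"grip":1},{"dx":0,"dy":0,"dz":0,"wx":0,"wy":0,"wz":0,"grip":1}]'
for i in 1 2 ; do python3 -m jog '[{"dx":0,"dy":0,"dz":-0.0015,"wx":0,"wy":0,"wz":0,"grip":1},{"dx":0,"dy":0,"dz":-0.001,"wx":0,"wy":0,"wz":0,"grip":1},{"dx":0,"dy":0,"dz":0,"wx":0,"wy":0,"wz":0,"grip":1},{"dx":0,"dy":0,"dz":0,"wx":0,"wy":0,"wz":0,"grip":1}]';done
```

```text
time_s: 6.5
ee_pos: [473.5, 171.4, 78.9]
ee_rot: [180.0, 0.1, -168.8]
force: [-0.1, -0.2, -2.7]
gripper_width: 49.5
time_s: 6.9
ee_pos: [472.8, 171.2, 75.5]
ee_rot: [180.0, 0.0, -168.8]
force: [-0.9, 0.3, -2.1]
gripper_width: 49.2
time_s: 7.3
ee_pos: [472.8, 171.2, 72.9]
ee_rot: [180.0, -0.0, -168.8]
force: [-0.5, -0.2, -1.5]
gripper_width: 49.4
```

```bash
for i in 1 2 3; do python3 -m jog '[{"dx":0,"dy":-0.0003,"dz":-0.001,"wx":0,"wy":0,"wz":0,"grip":1},{"dx":0,"dy":0,"dz":0,"wx":0,"wy":0,"wz":0,"grip":1},{"dx":0,"dy":0,"dz":0,"wx":0,"wy":0,"wz":0,"grip":1}]';done
```

```text
time_s: 7.6
ee_pos: [473.1, 170.7, 72.2]
ee_rot: [-180.0, 0.0, -168.8]
force: [0.0, -1.7, 0.3]
gripper_width: 48.9
time_s: 7.9
ee_pos: [473.2, 170.5, 71.3]
ee_rot: [-180.0, 0.0, -168.8]
force: [0.8, -2.5, 3.2]
gripper_width: 49.4
time_s: 8.2
ee_pos: [473.2, 170.3, 70.1]
ee_rot: [180.0, 0.0, -168.8]
force: [0.6, -2.2, 2.5]
gripper_width: 49.4
```

Contact is felt at about the expected height (TCP 71). I release, let it settle and rise clear.

```bash
python3 -m jog '[{"dx":0,"dy":0,"dz":0,"wx":0,"wy":0,"wz":0,"grip":0.1},{"dx":0,"dy":0,"dz":0,"wx":0,"wy":0,"wz":0,"grip":-0.3},{"dx":0,"dy":0,"dz":0,"wx":0,"wy":0,"wz":0,"grip":-1},{"dx":0,"dy":0,"dz":0,"wx":0,"wy":0,"wz":0,"grip":-1},{"dx":0,"dy":0,"dz":0,"wx":0,"wy":0,"wz":0,"grip":-1},{"dx":0,"dy":0,"dz":0,"wx":0,"wy":0,"wz":0,"grip":-1},{"dx":0,"dy":0,"dz":0,"wx":0,"wy":0,"wz":0,"grip":-1}]'
python3 -m jog '[{"dx":0,"dy":0,"dz":0.01,"wx":0,"wy":0,"wz":0,"grip":-1},{"dx":0,"dy":0,"dz":0.02,"wx":0,"wy":0,"wz":0,"grip":-1},{"dx":0,"dy":0,"dz":0.03,"wx":0,"wy":0,"wz":0,"grip":-1},{"dx":0,"dy":0,"dz":0.02,"wx":0,"wy":0,"wz":0,"grip":-1},{"dx":0,"dy":0,"dz":0,"wx":0,"wy":0,"wz":0,"grip":-1},{"dx":0,"dy":0,"dz":0,"wx":0,"wy":0,"wz":0,"grip":-1}]'
python3 - <<'E'
from h import *
s=env.state();print(s['ee_pos'],s['ee_rot'],s['force'],s['torque'])
im=env.grab_frame('side')[:,:,::-1];cv2.imwrite('pics/side3.png',im)
u=np.array([np.cos(np.radians(11.2)),np.sin(np.radians(11.2)),0]);v=np.array([-u[1],u[0],0]);c=np.array([472.4,170,90])
o=cv2.resize(im[185:275,220:320],None,fx=6,fy=6,interpolation=2)
for a,r in((-55,25),(55,29)):
  for t in np.linspace(0,6.28,40):
    p=proj('side',c+u*a+r*(v*np.cos(t)+np.array([0,0,1])*np.sin(t)));cv2.circle(o,tuple(int(k) for k in (p-[220,185]+.5)*6),1,(0,0,255),-1)
cv2.imwrite('pics/o3.png',o)
E
```

```text
time_s: 8.9
ee_pos: [472.7, 170.3, 69.9]
ee_rot: [180.0, -0.0, -168.8]
force: [0.6, -0.0, -0.6]
gripper_width: 90.6
time_s: 9.5
ee_pos: [472.8, 170.2, 150.3]
ee_rot: [180.0, 0.0, -168.8]
force: [-0.1, -0.2, 0.0]
gripper_width: 91.3
[472.77947505 170.24628422 150.25396301] [ 1.79986154e+02  4.44269388e-02 -1.68762769e+02] [-0.14412994 -0.15225691  0.04504653] [0.0482841  0.02985985 0.00508927]
```

View pics/o3.png

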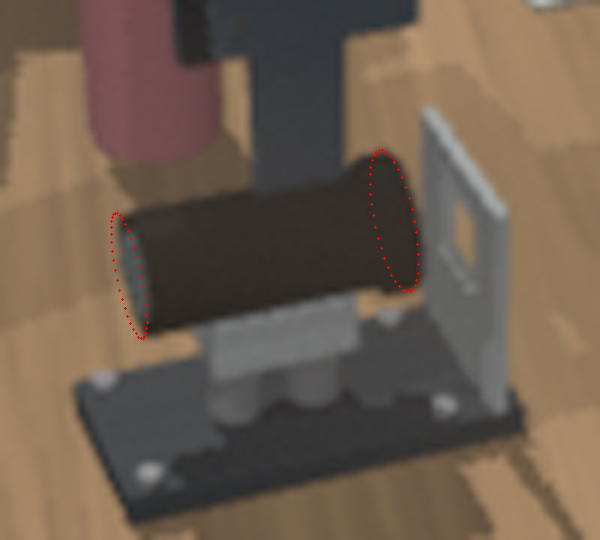

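The barrel lies in the groove with its rim toward the plate. The overlay hints at about +2 mm along the axis. I check that against the block in the same view, to cancel calibration bias.

```bash
python3 - <<'E'
from h import *
u=np.array([np.cos(np.radians(11.2)),np.sin(np.radians(11.2)),0]);v=np.array([-u[1],u[0],0]);z=np.array([0,0,1]);c=np.array([472.4,170,0])
im0=cv2.imread('pics/side0.png');o=cv2.resize(im0[215:265,240:315],None,fx=8,fy=8,interpolation=2)
P=[c+30*a*u+21.5*b*v+h*z for a in(-1,1) for b in(-1,1) for h in(73,47)]+[c+80*u+42*b*v+112*z for b in(-1,1)]
for p in P:
    q=proj('side',p);print(q.round(1));cv2.circle(o,tuple(int(k) for k in (q-[240,215]+.5)*8),3,(0,0,255),1)
cv2.imwrite('pics/o4.png',o)
E
```

```text
[254.2 239.3]
[254.8 248.1]
[249.  229.4]
[249.6 238.2]
[278.4 234.1]
[278.6 242.8]
[272.6 224.5]
[272.9 233.2]
[301.2 220.9]
[288.9 203. ]
```

View pics/o4.png

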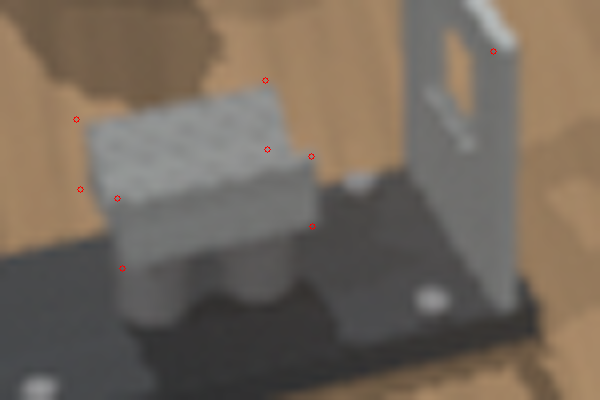

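The block shows the same +1 to 2 mm bias in this view, so the barrel is centred within about 1 mm. I close the fingers and press on its top, with contact expected at TCP z≈115 and the stop near 103.

```bash
python3 -m jog '[{"dx":0,"dy":0,"dz":0,"wx":0,"wy":0,"wz":0,"grip":1},{"dx":0,"dy":0,"dz":0,"wx":0,"wy":0,"wz":0,"grip":1},{"dx":0,"dy":0,"dz":0,"wx":0,"wy":0,"wz":0,"grip":1},{"dx":0,"dy":0,"dz":0,"wx":0,"wy":0,"wz":0,"grip":1},{"dx":0,"dy":0,"dz":0,"wx":0,"wy":0,"wz":0,"grip":1},{"dx":0,"dy":0,"dz":0,"wx":0,"wy":0,"wz":0,"grip":1},{"dx":0,"dy":0,"dz":0,"wx":0,"wy":0,"wz":0,"grip":1},{"dx":0,"dy":0,"dz":0,"wx":0,"wy":0,"wz":0,"grip":1},{"dx":0,"dy":0,"dz":0,"wx":0,"wy":0,"wz":0,"grip":1}]'
python3 -m jog '[{"dx":0,"dy":0,"dz":-0.015,"wx":0,"wy":0,"wz":0,"grip":1},{"dx":0,"dy":0,"dz":-0.01,"wx":0,"wy":0,"wz":0,"grip":1},{"dx":0,"dy":0,"dz":-0.006,"wx":0,"wy":0,"wz":0,"grip":1},{"dx":0,"dy":0,"dz":0,"wx":0,"wy":0,"wz":0,"grip":1},{"dx":0,"dy":0,"dz":0,"wx":0,"wy":0,"wz":0,"grip":1}]'
for i in 1 2 3; do python3 -m jog '[{"dx":0,"dy":0,"dz":-0.002,"wx":0,"wy":0,"wz":0,"grip":1},{"dx":0,"dy":0,"dz":0,"wx":0,"wy":0,"wz":0,"grip":1},{"dx":0,"dy":0,"dz":0,"wx":0,"wy":0,"wz":0,"grip":1}]'; done
```

```text
time_s: 10.45
ee_pos: [472.9, 170.3, 150.0]
ee_rot: [180.0, 0.0, -168.8]
force: [-0.6, -1.1, 0.2]
gripper_width: 21.6
time_s: 10.95
ee_pos: [473.0, 170.3, 119.1]
ee_rot: [180.0, 0.0, -168.8]
force: [-0.6, 0.7, 0.2]
gripper_width: 0.5
time_s: 11.25
ee_pos: [473.0, 170.3, 117.2]
ee_rot: [180.0, 0.0, -168.8]
force: [0.2, -0.6, 0.7]
gripper_width: 0.1
time_s: 11.55
ee_pos: [473.1, 170.4, 115.2]
ee_rot: [180.0, 0.0, -168.8]
force: [-0.2, 0.1, 1.8]
gripper_width: 0.3
time_s: 11.85
ee_pos: [473.1, 170.4, 113.2]
ee_rot: [180.0, 0.0, -168.8]
force: [-0.2, 0.7, 2.3]
gripper_width: 0.7
```

```bash
for i in 1 2 3 4; do python3 -m jog '[{"dx":0,"dy":0,"dz":-0.001,"wx":0,"wy":0,"wz":0,"grip":1},{"dx":0,"dy":0,"dz":-0.001,"wx":0,"wy":0,"wz":0,"grip":1},{"dx":0,"dy":0,"dz":0,"wx":0,"wy":0,"wz":0,"grip":1},{"dx":0,"dy":0,"dz":0,"wx":0,"wy":0,"wz":0,"grip":1}]' | grep -v rot; done
```

```text
time_s: 12.25
ee_pos: [473.1, 170.4, 111.1]
force: [1.8, 0.2, 3.7]
gripper_width: 0.3
time_s: 12.65
ee_pos: [473.1, 170.3, 109.2]
force: [-1.1, -0.1, 6.1]
gripper_width: 0.5
time_s: 13.05
ee_pos: [473.2, 170.4, 107.4]
force: [-0.2, 0.5, 7.0]
gripper_width: 0.1
time_s: 13.45
ee_pos: [473.2, 170.4, 105.6]
force: [-0.6, -0.7, 8.1]
gripper_width: 0.5
```

Force follows the spring law. I take smaller steps near the stop.

```bash
for i in 1 2 3 4 ; do python3 -m jog '[{"dx":0,"dy":0,"dz":-0.0007,"wx":0,"wy":0,"wz":0,"grip":1},{"dx":0,"dy":0,"dz":0,"wx":0,"wy":0,"wz":0,"grip":1},{"dx":0,"dy":0,"dz":0,"wx":0,"wy":0,"wz":0,"grip":1},{"dx":0,"dy":0,"dz":0,"wx":0,"wy":0,"wz":0,"grip":1}]' | egrep 'ee_pos|force'; done
```

```text
ee_pos: [473.1, 170.4, 104.9]
force: [-0.1, -0.8, 7.8]
ee_pos: [473.1, 170.4, 104.3]
force: [-0.3, 0.3, 8.8]
ee_pos: [473.1, 170.4, 103.6]
force: [-0.1, 0.0, 8.7]
ee_pos: [473.2, 170.4, 103.1]
force: [-0.3, -0.2, 9.4]
```

```bash
for i in 1 2 3 ; do python3 -m jog '[{"dx":0,"dy":0,"dz":-0.0005,"wx":0,"wy":0,"wz":0,"grip":1},{"dx":0,"dy":0,"dz":0,"wx":0,"wy":0,"wz":0,"grip":1},{"dx":0,"dy":0,"dz":0,"wx":0,"wy":0,"wz":0,"grip":1},{"dx":0,"dy":0,"dz":0,"wx":0,"wy":0,"wz":0,"grip":1}]' | egrep 'ee_pos|force'; done
```

```text
ee_pos: [473.2, 170.4, 103.1]
force: [-1.1, -0.3, 13.4]
ee_pos: [473.2, 170.4, 103.0]
force: [-2.3, -1.6, 16.0]
ee_pos: [473.2, 170.4, 103.0]
force: [-3.4, -1.9, 19.5]
```

It is firmly on the stop: z holds at 103.0 while the force rises to about 19 N, roughly 15 N per face. I make a last check while holding.

```bash
python3 -m jog '[{"dx":0,"dy":0,"dz":0,"wx":0,"wy":0,"wz":0,"grip":1},{"dx":0,"dy":0,"dz":0,"wx":0,"wy":0,"wz":0,"grip":1},{"dx":0,"dy":0,"dz":0,"wx":0,"wy":0,"wz":0,"grip":1},{"dx":0,"dy":0,"dz":0,"wx":0,"wy":0,"wz":0,"grip":1},{"dx":0,"dy":0,"dz":0,"wx":0,"wy":0,"wz":0,"grip":1}]'
python3 - <<'E'
from h import *
im=env.grab_frame('side')[:,:,::-1];cv2.imwrite('pics/side5.png',im)
cv2.imwrite('pics/f.png',np.hstack([cv2.resize(im[185:275,220:320],(440,396),interpolation=2),cv2.resize(im[150:430,160:440],(360,360))[:396] if 0 else cv2.resize(im[150:458,160:440],(360,396))]))
E
```

```text
time_s: 16.75
ee_pos: [473.3, 170.4, 103.0]
ee_rot: [180.0, 0.1, -168.8]
force: [-2.9, -0.4, 19.8]
gripper_width: 0.1
```

View pics/f.png

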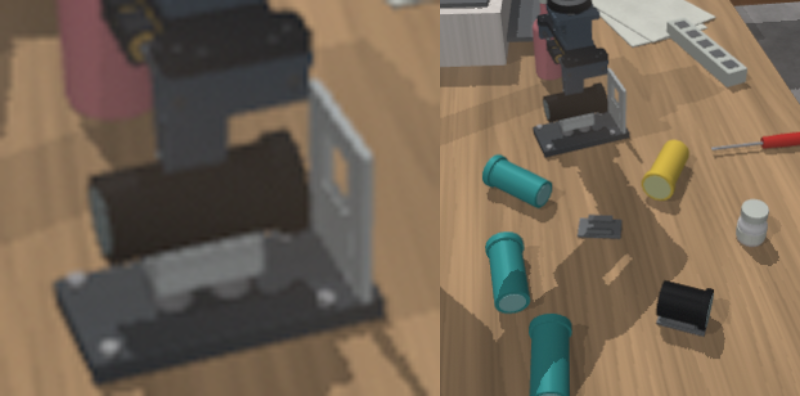

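The barrel is seated at (200,200) with its rim toward the plate, and the block is visibly sunk. The fingers press mid-length at (195,160), and everything else is in place.

```bash
python3 -c "
from workcell import env
print(env.job_done());print(env.state()['force'])"
```

```text
the job is handed in; nothing more can be done
None
the job is handed in; nothing more can be done
```

The longer black barrel is in the V-groove with its rim towards the aperture plate. The closed fingertips hold it pressed down on the block's stop. I handed the job in at about 17 s.

- **Pressing:** I laid the barrel in the groove, released it, and pushed straight down on its top at mid-length. The force rose with the spring to about 9.4 N at TCP height 103 mm. From there the height held at 103.0 mm while the force climbed, so the block is on its stop. It was still 103.0 mm and 19.8 N in the last reading before hand-in, which I estimate at about 15 N per face (limit 40 N).
- **Centring:** The side-view overlay first suggested the barrel sat about 2 mm too far towards the plate. The block showed a similar offset of 1 to 2 mm in the same view, so I took it as calibration error. I judge the barrel centred within about 1 to 2 mm, and I did not measure it more finely.
- **Sideways force:** A small force of about 3 N, mostly along the groove, remained at the end.
- **Other items:** The short barrel, the flask, the jar, the screwdriver and the look-alikes appear undisturbed in the last picture.

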